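# Shift the stage drive's gate lever to the green slot

### The arm

A 6-joint arm with a two-finger parallel gripper is mounted at the origin on the work surface. World frame = base frame: x ahead of the robot, y to its left, z up, the work surface at z = 0. Lengths are in m, angles in rad, forces in N, time in s.
With the tool pointing down it reaches from about 0.35 to 0.975 m from the base axis. Payload 7.1 kg.
Tool frame: the origin (TCP) lies midway between the tips of the shut fingers; the grasp point (between the pads) lies 19 mm behind it; z points along the fingers, y is the line along which they close (so a half turn about z gives the same grasp; the last joint's range is limited). The gripper opens to 88 mm and grips with 3 to 60 N. Pads are 20 mm wide; open, the fingers measure 115 mm over their backs; the gripper's body (75 mm by 178 mm) begins 61 mm behind the grasp point.
Start: joints at [1.118, 0.423, 1.63, -0, 1.089, -0.019], TCP at [0.263, 0.567, 0.223] pointing down, gripper open.
Joint ranges: [-3, 3], [-0.9, 2.11], [0.09, 2.58], [-1.31, 4.45], [0.11, 2.69], [-2.54, 2.54]. Speed limits (rad/s): [2.39, 2.39, 3.01, 3.14, 3.14, 3.14].

### API

Orientations are given as [roll, pitch, yaw] about the fixed x, y, z axes, in that order (R = Rz(yaw) Ry(pitch) Rx(roll)).
In Python, from plant import manip gives the robot as it stands. The module is installed in compiled form; this text tells all that it offers.
- The arm moves only by the tool move_arm, never from a script. Its argument "plan" is a list that holds one entry, the list of rows, each a list of 4 numbers: the shift along the tool's x, y, z in cm, then the turn about the tool's z in degrees. In form: [[[tx, ty, tz, turn], ...]]. A call has 1 to 20 rows; each row is the pose to reach, as a shift and turn from the pose commanded when the call began, along the tool's axes at that moment; what a row does not reach only later rows make up. A row lasts 1/12 s, in which the tool goes at most 41.7 mm and 7.16 degrees, less where a joint would pass 70% of its speed; a pose out of reach is approached as far as the arm can. A call with a gripper value outside its range is refused whole. "gripper" is the closure, from -1 (fully open) to 1 (shut), set as the call begins (left out, the last holds). The fingers move at their own pace and stop on an object; "newtons" is the grip in N (left out, the last holds). Time passes only in rows, so rows that repeat a pose let the fingers close. It gives the time, the measured TCP pose, the force, the opening and the grip force at its end, in the units of the state.
- manip.sense(): the state, without advancing time (a new reading comes with each control period).
- manip.snapshot(name): name is "scene" or "top"; returns a dict with "color" (400x640x3 uint8, blue, green, red), "camera_matrix" (3x3 intrinsics, pixels), "world_to_cam" (4x4, takes a point from world to camera coordinates). Camera axes: x right, y down, z forward; pixel columns grow to the right and rows downward; lengths in m; the calibration is good to about 2 mm. A picture is of the moment at which its call begins. There is no depth.
- manip.finish_job(): hands the job in; it is judged then, once.
The state is a dict: "t": time; "joint_positions": joint angles; "dq": joint speeds; "tau": joint torques, N m; "ee_pos": TCP position; "eef_rot": TCP orientation; "ft_force": force on the tool from outside, world axes, zero at the start; "wrist_torque": the same for the moment, N m; "grip_width": finger opening in m; "grip_force": force on a finger pad.
Only numpy, scipy, OpenCV 4.12 (cv2) and the standard library are available. Lean on these libraries where they do the work, as an engineer would, in place of code of your own. Each camera call takes 0.05 s, during which the arm holds its last target. There are 200 camera calls.

### The job

Select the green range on the grey stage drive: with shut fingertips, push its black-gripped lever through the gate (along the unmarked middle slot to the cross channel, sideways along that, then into the slot that points at the green disc) until it is fully home at the end of that slot, then back the hand away from it. Only push the lever, never grip it or lean hard on it, do not run it home in the slot of another colour on the way, and leave everything else on the table where it is.

Things in the scene. Friction and masses are not known exactly. Their poses are not given: they have to be found in the camera images.
- drive: grey gearbox fixed to the table, 160 (x) by 150 (y) mm; its top, an aluminium gate plate, is 130 mm above the table and only the lever rises above it. A black motor 72 mm across sticks out 97 mm from its +x side, low down. Origin under the box's centre, on the table; x points from the control panel to the motor, y to the left of x, along the cross channel
- gate_centre (a point): centre of the gate on the plate's top, where the cross channel (along the drive's y) meets the middle slot. Three slots along x cross the channel at y = -34, 0 and +34 mm, all 17 mm wide, and end 30.5 mm either side of it; the channel ends at the outer slots; all these ends have rubber stops that give 1 to 3 mm. The middle slot's ends are unmarked; each of the four outer slot ends points at a coloured disc
- lever: 9 mm steel stalk with a black upright grip. Origin at its ball pivot, 100 mm below the plate's top under the gate centre; z runs up the stalk. No springs: it stays where it is left; about 2.5 N at the grip moves it. It starts somewhere along the middle slot. In a slot it has 4 mm play either side, so bring it to the middle of the cross channel before pushing sideways
- lever_grip (a point): centre of the lever's black cylindrical grip, 28 mm across and 50 mm long, on the lever's axis 160 mm from the pivot; it travels 1.6 times as far as the stalk in the gate. The grip's lower end is 135 mm and its top 185 mm from the pivot: upright, 165 and 215 mm above the table; in an outer slot about 10 mm lower
- lever_gate (a point): point on the lever's axis 100 mm from the pivot, where the stalk passes the gate plate. In the drive's frame it reaches about 26 mm either side in x at the slot ends and 34 mm in y in the outer slots; fully home it lies 20 mm short of the disc's centre (seen from above)
- disc_green: green disc lying flat on top of the drive, 28 mm across and 2 mm thick, origin at the centre of its underside. It marks one outer slot of the gate: the slot that points straight at it. The slot to select.
- disc_red: red disc lying flat on top of the drive, 28 mm across and 2 mm thick, origin at the centre of its underside. It marks one outer slot of the gate: the slot that points straight at it. 
- disc_blue: blue disc lying flat on top of the drive, 28 mm across and 2 mm thick, origin at the centre of its underside. It marks one outer slot of the gate: the slot that points straight at it. 
- disc_yellow: yellow disc lying flat on top of the drive, 28 mm across and 2 mm thick, origin at the centre of its underside. It marks one outer slot of the gate: the slot that points straight at it. The four discs lie 46 mm from the cross channel's middle along the drive's x and 34 mm either side along its y; which colour lies where changes.
- jar: small specimen jar with a red lid, 40 mm across, 55 mm tall, standing close beside the drive on its +y side; loose, not to be disturbed. Origin at the centre of its underside
- tin: flat steel tin, 48 mm across, 22 mm tall, close beside the drive on its -y side; loose, not to be disturbed. Origin at the centre of its underside
- mug: blue mug, 80 mm across, 90 mm tall; loose, not to be disturbed. Origin at the centre of its underside
- screwdriver: screwdriver, 170 mm long, lying; loose, not to be disturbed. Origin at the centre of its underside
- mouse: white computer mouse, 105 by 60 by 34 mm; loose, not to be disturbed. Origin at the centre of its underside
- bottle: amber bottle with a white cap, 56 mm across, 110 mm tall; loose, not to be disturbed. Origin at the centre of its underside

How it is judged:
At the end, for the whole second after the job is handed in: the lever is home in the green disc's slot (stalk within about 6 mm of the slot's end: lever_gate within 26 mm of the green disc's centre seen from above) and at rest; no bystander has moved 15 mm (horizontal distance between lever_gate and disc_green below 0.026 m and angular speed of lever below 0.05 rad/s and distance of each of jar, tin, mug, screwdriver, mouse, bottle from where it was at the start of the episode below 0.015 m); the robot touches nothing.
It fails at once if the lever is run home in the slot of another colour (horizontal distance between lever_gate and disc_red below 0.026 m or horizontal distance between lever_gate and disc_blue below 0.026 m or horizontal distance between lever_gate and disc_yellow below 0.026 m).
It fails at once if the lever is gripped or leaned on hard (over 40 N) (contact force between the fingers and lever above 40 N).
It fails at once if a bystander is moved or lifted (over 15 mm) (distance of any of jar, tin, mug, screwdriver, mouse, bottle from where it was at the start of the episode above 0.015 m).
It also fails if it takes over 64 s, if anything falls off the work surface, if the arm or the gripper's body presses on something with over 40 N, if the wrist force passes 120 N, or if a joint passes its speed limit or range.

## Working session

There is one attempt and no reset: what is moved stays moved. The work goes in short steps, Python scripts to look and compute and a tool call to move; the robot and the scene stay as the last step left them, time stands still between calls to the robot, and variables do not carry over. Pictures are saved under pics/ and viewed, at most 12 in all, crops included, and the job is handed in when it is done.

Besides the shell and the picture viewer there is one more tool, called after "Emit:" as name([rows], argument=value, ...), one row to a line, values as JSON. move_arm: Moves the arm, as the interface text tells. Its arguments: {"type":"object","properties":{"plan":{"type":"array"},"gripper":{"type":"number"},"newtons":{"type":"number"}},"required":["plan"]}

```bash
mkdir -p pics
cat > h.py <<'E'
import numpy as np, cv2
from plant import manip
def snap(n,f):
    s=manip.snapshot(n); cv2.imwrite(f,s["color"]); np.savez(f[:-4]+'.npz',K=s["camera_matrix"],T=s["world_to_cam"]); return s
def ray(s,u,v,z):
    K=s['K'] if 'K' in s else s["camera_matrix"]; T=s['T'] if 'T' in s else s["world_to_cam"]
    d=T[:3,:3].T@np.linalg.solve(K,[u,v,1.]); c=-T[:3,:3].T@T[:3,3]
    return c+d*(z-c[2])/d[2]
def proj(s,p):
    q=s['T'][:3,:3]@np.array(p)+s['T'][:3,3]; q=s['K']@q; return q[:2]/q[2]
E
python3 - <<'E'
from h import *
for n in("top","scene"):
    s=snap(n,f"pics/{n}0.png"); T=s["world_to_cam"]; print(n,-T[:3,:3].T@T[:3,3],s["camera_matrix"][0,0])
print(manip.sense())
E
```

```text
top [ 0.3667641  -0.01037889  1.51544071] 435.17765051428756
scene [1.13369051 0.05979369 0.94894201] 393.35471983687535
{'t': 0.1, 'joint_positions': array([ 1.11799433e+00,  4.23754239e-01,  1.63061076e+00, -2.45106935e-05,
        1.08856348e+00, -1.89965432e-02]), 'dq': array([ 0.00084342, -0.00361993, -0.00147434,  0.00069686, -0.00019258,
        0.00011412]), 'tau': array([-1.43961984e-04, -5.45609021e+01, -2.74323428e+01,  6.44419785e-02,
        1.87910954e-02, -5.89376100e-05]), 'ee_pos': array([0.26246944, 0.5666737 , 0.22198688]), 'eef_rot': array([-3.14025666e+00, -3.67808686e-06,  2.70779858e+00]), 'ft_force': array([-0.97818442,  0.21425354,  0.4538223 ]), 'wrist_torque': array([0.02177841, 0.01228819, 0.01855156]), 'grip_force': 0.0, 'grip_width': 0.08780089686305327}
```

View pics/top0.png

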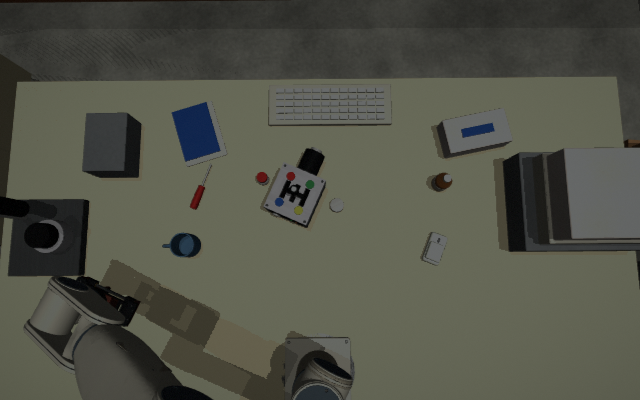

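View pics/scene0.png

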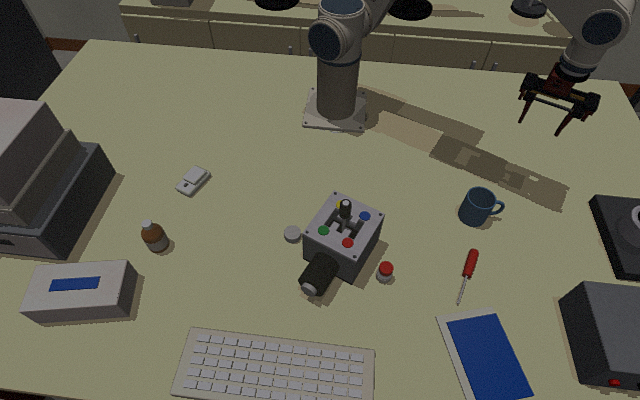

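Run:
```python
from h import *
a=cv2.imread('pics/top0.png')[150:240,250:350]; b=cv2.imread('pics/scene0.png')[185:285,290:400]
a=cv2.resize(a,(500,450),interpolation=cv2.INTER_CUBIC);cv2.imwrite('pics/tc.png',a)
b=cv2.resize(b,(550,500),interpolation=cv2.INTER_CUBIC);cv2.imwrite('pics/sc.png',b)
```

```text
(no output)
```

View pics/tc.png

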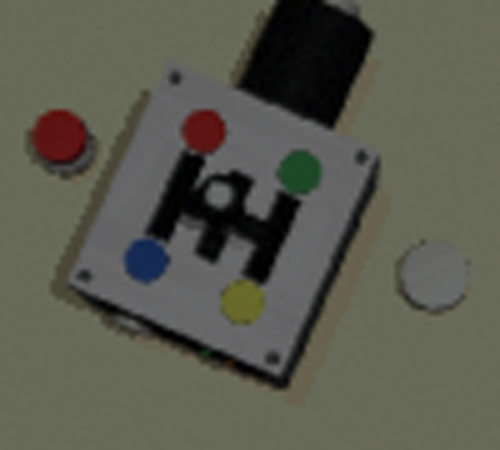

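View pics/sc.png

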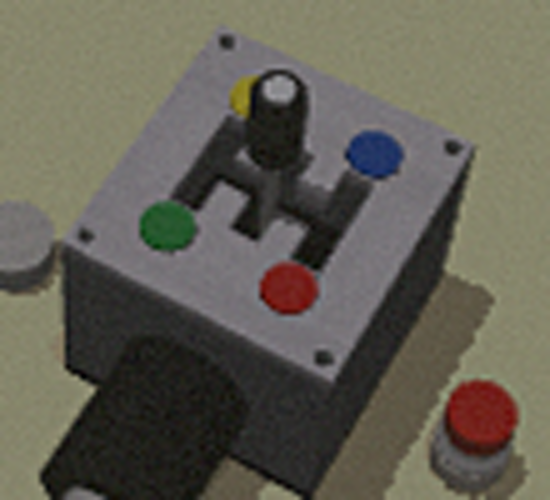

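The top crop shows the discs at red (204,131), green (300,172), blue (146,260) and yellow (242,301), with the lever cap near (222,195). In the scene crop the discs are green (168,226), red (289,289), blue (375,155), and the cap is at (279,88).

```bash
cat >> h.py <<'E'
def crop(n,x,y,ox,oy,z): return ray(np.load(f'pics/{n}.npz'),(x+.5)/5-.5+ox,(y+.5)/5-.5+oy,z)
E
python3 - <<'E'
from h import *
D={k:crop('top0',*p,250,150,.132)[:2] for k,p in dict(r=(204,131),g=(300,172),b=(146,260),y=(242,301)).items()}
for k in D: print(k,D[k])
for k,p in dict(g=(168,226),r=(289,289),b=(375,155)).items(): print('s',k,crop('scene0',*p,290,185,.132))
c=sum(D.values())/4; ex=(D['r']+D['g']-D['b']-D['y']); ey=D['r']+D['b']-D['g']-D['y']
print('c',c,'len',np.linalg.norm(ex)/4,np.linalg.norm(ey)/4,'yaw',np.degrees(np.arctan2(ex[1],ex[0])),np.degrees(np.arctan2(-ey[0],ey[1])))
yaw=np.arctan2(ex[1],ex[0]); R=np.array([[np.cos(yaw),np.sin(yaw)],[-np.sin(yaw),np.cos(yaw)]])
for n,p in (('top0',(222,195,250,150)),('scene0',(279,88,290,185))):
    print(n,'cap in drive',R@(crop(n,*p,.213)[:2]-c))
print('jar',crop('top0',59,136,250,150,.055),'tin',crop('top0',433,274,250,150,.022))
E
```

```text
r [0.63541811 0.0830484 ]
g [0.60808868 0.02101291]
b [0.55145661 0.12001916]
y [0.52459722 0.05839103]
s g [0.60813751 0.01946758 0.132     ]
s r [0.63655936 0.08139288 0.132     ]
s b [0.55237683 0.11877992 0.132     ]
c [0.57989016 0.07061787] len 0.04580410188225069 0.03375381583142694 yaw -23.941155933199376 -23.662806269363998
top0 cap in drive [ 0.00186602 -0.00363737]
scene0 cap in drive [-0.00049394 -0.00477081]
jar [0.64756547 0.18731169 0.055     ] tin [ 0.55509303 -0.06825209  0.022     ]
```

Run:
```python
from h import *
c=np.array([.5803,.0700]); yaw=np.radians(-23.8); Rz=np.array([[np.cos(yaw),-np.sin(yaw)],[np.sin(yaw),np.cos(yaw)]])
for n,ox,oy in(('top0',250,150),('scene0',290,185)):
    s=np.load(f'pics/{n}.npz')
    for gx in(-.026,-.01,0,.01,.026):
        d=np.array([gx,0,.1]);d/=np.linalg.norm(d); o=[]
        for L in(.185,.135,.1):
            q=d*L; w=np.r_[c+Rz@q[:2],.03+q[2]]; o.append(np.round((proj(s,w)-[ox,oy]+.5)*5-.5))
        print(n,gx,*o)
a=cv2.imread('pics/top0.png')[175:207,280:310]; b=cv2.imread('pics/scene0.png')[192:242,320:370]
f=lambda i:cv2.resize(np.clip(i*2.,0,255).astype('u1'),(400,400),interpolation=cv2.INTER_CUBIC)
cv2.imwrite('pics/z.png',np.hstack([f(a[:30]),f(b)]))
```

```text
top0 -0.026 [186. 265.] [199. 257.] [209. 252.]
top0 -0.01 [204. 222.] [212. 227.] [218. 230.]
top0 0 [216. 194.] [221. 207.] [224. 216.]
top0 0.01 [228. 167.] [230. 188.] [230. 202.]
top0 0.026 [248. 127.] [243. 159.] [240. 181.]
scene0 -0.026 [331.  32.] [311. 109.] [297. 161.]
scene0 -0.01 [305.  65.] [292. 134.] [284. 179.]
scene0 0 [286.  91.] [279. 152.] [274. 192.]
scene0 0.01 [267. 120.] [266. 173.] [265. 207.]
scene0 0.026 [237. 169.] [245. 207.] [250. 232.]
```

View pics/z.png

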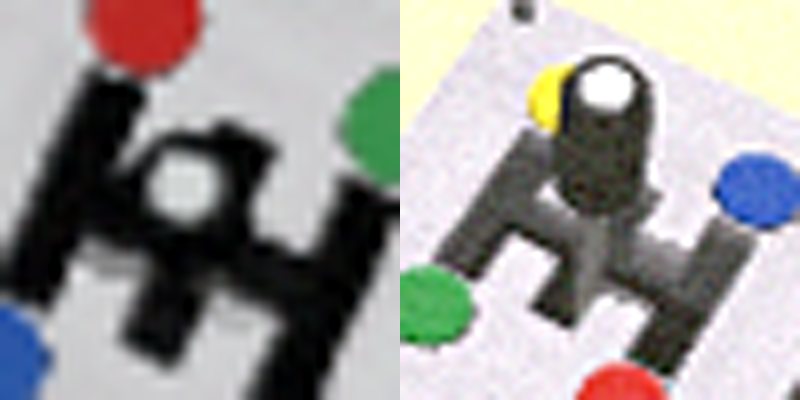

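The lever stands upright at the cross channel's middle (cap within about 3 mm), so it only needs a push to -y and then one to +x. I'll express the targets in tool axes.

```bash
cat >> h.py <<'E'
C=np.array([.5803,.0700]); YAW=np.radians(-23.8)
RD=np.array([[np.cos(YAW),-np.sin(YAW)],[np.sin(YAW),np.cos(YAW)]])
def where():
    s=manip.sense(); p=s['ee_pos']; d=RD.T@(p[:2]-C)
    print('t',s['t'],'drive mm',np.round(d*1e3,1),'z',round(p[2]*1e3,1),'rot',np.degrees(s['eef_rot']).round(2),'F',s['ft_force'].round(1),'w',s['grip_width'])
    return s
E
python3 - <<'E'
from h import *
from scipy.spatial.transform import Rotation as R
s=where(); M=R.from_euler('xyz',s['eef_rot']).as_matrix()
for d,z in(((0,.065),.24),((0,.065),.175)): print(d,z,(M.T@(np.r_[C+RD@d,z]-s['ee_pos'])*100).round(2))
E
```

```text
t 0.1 drive mm [-491.2  326.2] z 222.0 rot [-179.92   -0.    155.15] F [-1.   0.2  0.5] w 0.08780089686305327
(0, 0.065) 0.24 [-49.6  -25.21  -1.77]
(0, 0.065) 0.175 [-49.6  -25.2    4.73]
```

Emit:
move_arm([
  [[-3,-1.5,-1.8,-1],[-6,-3,-1.8,-1],[-9,-4.5,-1.8,-1],[-12,-6,-1.8,-1],[-15,-7.5,-1.8,-1],[-18,-9,-1.8,-1],[-21,-10.5,-1.8,-1],[-24,-12,-1.8,-1],[-27,-13.5,-1.8,-1],[-30,-15,-1.8,-1],[-33,-16.5,-1.8,-1],[-36,-18,-1.8,-1],[-39,-19.5,-1.8,-1],[-42,-21,-1.8,-1],[-45,-22.5,-1.8,-1],[-47.5,-24,-1.8,-1],[-49,-25,-1.8,-1],[-49.6,-25.2,-1.8,-1],[-49.6,-25.2,-1.8,-1],[-49.6,-25.2,-1.8,-1]],
], gripper=1, newtons=10)

```text
t: 1.77
ee_pos: [0.6063, 0.1304, 0.2403]
eef_rot: [-3.141, -0.001, 2.725]
ft_force: [-0.4, 0.8, -0.1]
grip_width: 0.0003
grip_force: 0.0
```

```bash
python3 -c "
from h import *
where()"
```

```text
t 1.7667 drive mm [-0.6 65.7] z 240.3 rot [-1.7999e+02 -6.0000e-02  1.5612e+02] F [-0.4  0.8 -0.1] w 0.00031654886705433576
```

Emit:
move_arm([
  [[0,0,2,0],[0,0,4,0],[0,0,5.5,0],[0,0,6.5,0],[0,0,6.5,0],[0,-1,6.5,0],[0,-2,6.5,0],[0,-3,6.5,0],[0,-3.5,6.5,0],[0,-4,6.5,0],[0,-4.3,6.5,0],[0,-4.6,6.5,0],[0,-4.9,6.5,0],[0,-5.2,6.5,0],[0,-5.2,6.5,0]],
])

```text
t: 3.02
ee_pos: [0.586, 0.0821, 0.1759]
eef_rot: [3.141, 0.001, 2.725]
ft_force: [-0.1, 0.5, 0.8]
grip_width: 0.0004
grip_force: 0.4
```

Run:
```python
from h import *
where(); s=snap('scene','pics/s1.png')['color'][170:250,310:410]
cv2.imwrite('pics/s1c.png',cv2.resize(np.clip(s*1.6,0,255).astype('u1'),(600,480),interpolation=cv2.INTER_CUBIC))
```

```text
t 3.0167 drive mm [ 0.3 13.4] z 175.9 rot [1.7998e+02 3.0000e-02 1.5614e+02] F [-0.1  0.5  0.8] w 0.0003899327611826947
```

View pics/s1c.png

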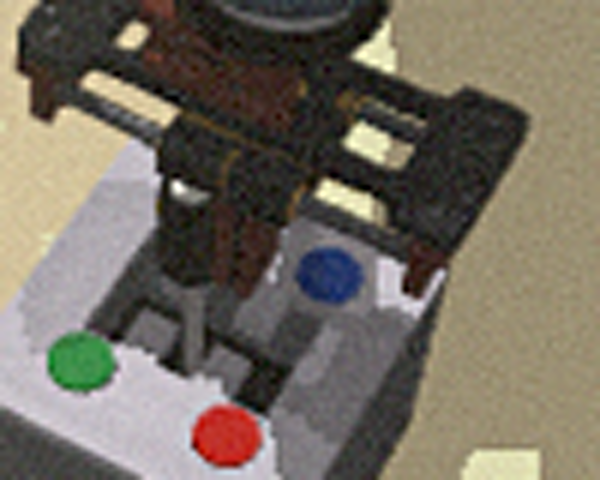

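The shut finger is now beside the grip on its +y side, with the lever still in the middle of the channel. I'll push on in small steps.

Emit:
move_arm([
  [[0,-0.3,0,0],[0,-0.6,0,0],[0,-0.9,0,0],[0,-1.2,0,0],[0,-1.5,0,0],[0,-1.8,0,0],[0,-2.1,0,0],[0,-2.4,0,0],[0,-2.4,0,0]],
])

```text
t: 3.82
ee_pos: [0.5754, 0.0599, 0.1754]
eef_rot: [-3.141, -0.001, 2.725]
ft_force: [1.2, 0.9, 0.2]
grip_width: 0.0009
grip_force: 0.3
```

Emit:
move_arm([
  [[0,-0.2,0,0],[0,-0.4,0,0],[0,-0.6,0,0],[0,-0.8,0,0],[0,-0.8,0,0]],
])

```text
t: 4.23
ee_pos: [0.5726, 0.0528, 0.1757]
eef_rot: [-3.141, -0.0, 2.725]
ft_force: [1.5, 1.1, -0.7]
grip_width: 0.0007
grip_force: 0.5
```

Run:
```python
from h import *
where(); s=snap('scene','pics/s2.png')['color'][170:250,310:410]
cv2.imwrite('pics/s2c.png',cv2.resize(np.clip(s*1.6,0,255).astype('u1'),(600,480),interpolation=cv2.INTER_CUBIC))
```

```text
t 4.2333 drive mm [ -0.1 -18.8] z 175.7 rot [-1.7998e+02 -1.0000e-02  1.5614e+02] F [ 1.5  1.1 -0.7] w 0.0006964336602987031
```

View pics/s2c.png

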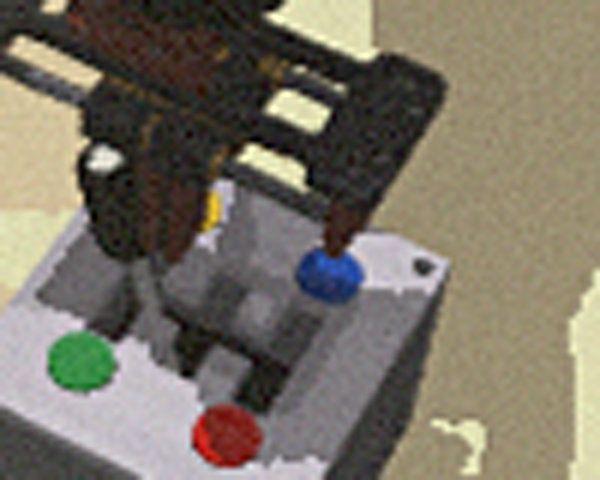

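The lever is following and tilts toward the green/yellow side, but the stalk hasn't reached the outer slot yet. I'll keep going until the force rises.

Emit:
move_arm([
  [[0,-0.2,0,0],[0,-0.4,0,0],[0,-0.5,0,0],[0,-0.5,0,0]],
])

```text
t: 4.62
ee_pos: [0.5707, 0.0484, 0.1757]
eef_rot: [-3.142, 0.0, 2.725]
ft_force: [1.2, 1.6, -0.2]
grip_width: 0.0006
grip_force: 0.6
```

Emit:
move_arm([
  [[0,-0.15,0,0],[0,-0.3,0,0],[0,-0.3,0,0]],
])

```text
t: 4.87
ee_pos: [0.5696, 0.0456, 0.1757]
eef_rot: [-3.142, 0.0, 2.725]
ft_force: [0.7, 1.2, -1.2]
grip_width: 0.0004
grip_force: 0.6
```

Emit:
move_arm([
  [[0,-0.15,0,0],[0,-0.3,0,0],[0,-0.3,0,0]],
])

```text
t: 5.12
ee_pos: [0.5683, 0.0428, 0.1757]
eef_rot: [-3.141, -0.0, 2.725]
ft_force: [-0.3, 1.8, -0.7]
grip_width: 0.0007
grip_force: 0.6
```

Emit:
move_arm([
  [[0,-0.1,0,0],[0,-0.2,0,0],[0,-0.2,0,0]],
])

```text
t: 5.37
ee_pos: [0.5675, 0.0411, 0.1757]
eef_rot: [-3.141, -0.0, 2.725]
ft_force: [0.5, 1.9, -0.9]
grip_width: 0.0006
grip_force: 0.7
```

Emit:
move_arm([
  [[0,-0.1,0,0],[0,-0.2,0,0],[0,-0.2,0,0]],
])

```text
t: 5.62
ee_pos: [0.5668, 0.0395, 0.1757]
eef_rot: [3.141, 0.0, 2.725]
ft_force: [2.3, 2.7, -1.5]
grip_width: 0.0003
grip_force: 1.3
```

Run:
```python
from h import *
where(); s=snap('scene','pics/s3.png')['color'][170:250,310:410]
cv2.imwrite('pics/s3c.png',cv2.resize(np.clip(s*1.6,0,255).astype('u1'),(600,480),interpolation=cv2.INTER_CUBIC))
```

```text
t 5.6167 drive mm [ -0.1 -33.3] z 175.7 rot [179.98   0.   156.13] F [ 2.3  2.7 -1.5] w 0.00029358692031680186
```

View pics/s3c.png

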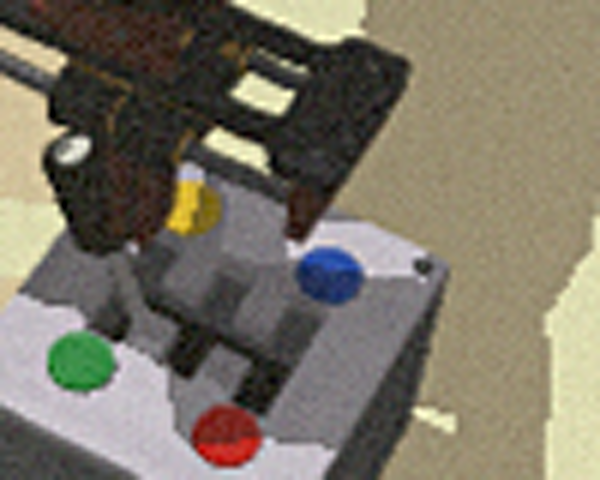

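Emit:
move_arm([
  [[0,-0.1,0,0],[0,-0.2,0,0],[0,-0.2,0,0]],
])

```text
t: 5.92
ee_pos: [0.5665, 0.0386, 0.1757]
eef_rot: [3.139, 0.0, 2.725]
ft_force: [2.1, 6.6, -3.0]
grip_width: 0.0004
grip_force: 3.4
```

Run:
```python
from h import *
where(); s=np.load('pics/s3.npz')
for g in((0,-.026),(0,-.03),(0,-.034)):
    d=np.array([*g,.1]);d/=np.linalg.norm(d)
    for L in(.1,.185): 
        q=d*L; print(g,L,((proj(s,np.r_[C+RD@q[:2],.03+q[2]])-[310,170]+.5)*6).round())
```

```text
t 5.9167 drive mm [  0.  -34.3] z 175.7 rot [1.7987e+02 2.0000e-02 1.5612e+02] F [ 2.1  6.6 -3. ] w 0.00044405072612345697
(0, -0.026) 0.1 [157. 300.]
(0, -0.026) 0.185 [120. 160.]
(0, -0.03) 0.1 [149. 298.]
(0, -0.03) 0.185 [105. 156.]
(0, -0.034) 0.1 [142. 296.]
(0, -0.034) 0.185 [ 91. 153.]
```

The lever is on its side stop (force 7 N, cap at the expected place). Next: back off, go round to its -x side, and touch lightly.

Emit:
move_arm([
  [[0,0.8,0,0],[0,1.6,0,0],[0,2.4,0,0],[1.5,2.4,0,0],[3,2.4,0,0],[4.5,2.4,0,0],[4.5,2.4,0,0],[4.5,1,0,0],[4.5,-0.5,0,0],[4.5,-1.5,0,0],[4.5,-1.9,0,0],[4.5,-1.9,0,0],[4,-1.9,0,0],[3.5,-1.9,0,0],[3,-1.9,0,0],[3,-1.9,0,0]],
])

```text
t: 7.25
ee_pos: [0.5324, 0.0322, 0.1758]
eef_rot: [3.141, 0.001, 2.725]
ft_force: [-0.1, 0.7, 0.5]
grip_width: 0.0005
grip_force: 0.0
```

Run:
```python
from h import *
where(); s=snap('scene','pics/s4.png')['color'][170:250,310:410]
cv2.imwrite('pics/s4c.png',cv2.resize(np.clip(s*1.6,0,255).astype('u1'),(600,480),interpolation=cv2.INTER_CUBIC))
```

```text
t 7.25 drive mm [-28.6 -53.9] z 175.8 rot [1.7998e+02 7.0000e-02 1.5615e+02] F [-0.1  0.7  0.5] w 0.0005427183942154247
```

View pics/s4c.png

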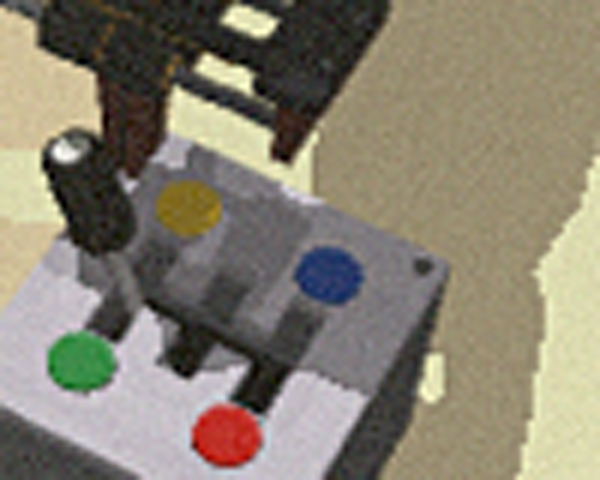

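The lever leans in the outer slot's mouth, cap at (70,150), with the finger clear behind it on the yellow side. Now I'll push toward green.

Emit:
move_arm([
  [[-0.3,0,0,0],[-0.6,0,0,0],[-0.9,0,0,0],[-1.2,0,0,0],[-1.5,0,0,0],[-1.8,0,0,0],[-2,0,0,0],[-2,0,0,0]],
])

```text
t: 7.97
ee_pos: [0.5491, 0.0243, 0.1758]
eef_rot: [-3.142, -0.001, 2.725]
ft_force: [-1.9, 1.9, 3.7]
grip_width: 0.0006
grip_force: 1.3
```

Emit:
move_arm([
  [[-0.3,0,0,0],[-0.6,0,0,0],[-0.9,0,0,0],[-1.2,0,0,0],[-1.5,0,0,0],[-1.5,0,0,0]],
])

```text
t: 8.47
ee_pos: [0.5628, 0.0186, 0.1754]
eef_rot: [3.141, -0.001, 2.725]
ft_force: [-1.4, 2.0, 0.4]
grip_width: 0.0005
grip_force: 0.8
```

Emit:
move_arm([
  [[-0.2,0,0,0],[-0.4,0,0,0],[-0.4,0,0,0]],
])

```text
t: 8.72
ee_pos: [0.5661, 0.0169, 0.1752]
eef_rot: [-3.142, -0.002, 2.725]
ft_force: [-1.6, 3.2, -0.5]
grip_width: 0.0007
grip_force: 1.5
```

Emit:
move_arm([
  [[-0.15,0,0,0],[-0.3,0,0,0],[-0.45,0,0,0],[-0.45,0,0,0]],
])

```text
t: 9.05
ee_pos: [0.57, 0.015, 0.175]
eef_rot: [-3.141, -0.002, 2.725]
ft_force: [-3.2, 2.0, -1.2]
grip_width: 0.0006
grip_force: 1.6
```

Emit:
move_arm([
  [[-0.1,0,0,0],[-0.2,0,0,0],[-0.2,0,0,0]],
])

```text
t: 9.3
ee_pos: [0.5708, 0.0145, 0.1748]
eef_rot: [-3.141, -0.004, 2.725]
ft_force: [-5.7, 5.9, -0.7]
grip_width: 0.0006
grip_force: 3.7
```

Run:
```python
from h import *
where(); s=snap('scene','pics/s5.png')['color'][170:250,310:410]
cv2.imwrite('pics/s5c.png',cv2.resize(np.clip(s*1.6,0,255).astype('u1'),(600,480),interpolation=cv2.INTER_CUBIC))
t=np.load('pics/s5.npz')
for g in((.015,-.034),(.02,-.034),(.026,-.034),(.026,-.037)):
    d=np.array([*g,.1]);d/=np.linalg.norm(d)
    for L in(.1,.185): 
        q=d*L; print(g,L,((proj(t,np.r_[C+RD@q[:2],.03+q[2]])-[310,170]+.5)*6).round())
```

```text
t 9.3 drive mm [ 13.7 -54.6] z 174.8 rot [-179.96   -0.23  156.13] F [-5.7  5.9 -0.7] w 0.0005510843601096878
(0.015, -0.034) 0.1 [126. 321.]
(0.015, -0.034) 0.185 [ 59. 201.]
(0.02, -0.034) 0.1 [121. 330.]
(0.02, -0.034) 0.185 [ 49. 218.]
(0.026, -0.034) 0.1 [116. 341.]
(0.026, -0.034) 0.185 [ 38. 239.]
(0.026, -0.037) 0.1 [111. 339.]
(0.026, -0.037) 0.185 [ 28. 236.]
```

View pics/s5c.png

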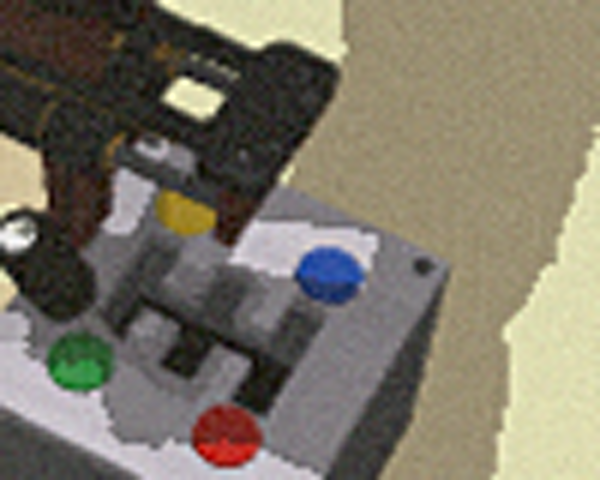

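The cap is at (18,232), close to the predicted home position (28,236), and the force is rising against the stop. One small extra push, then I'll back away.

Emit:
move_arm([
  [[-0.1,0,0,0],[-0.15,0,0,0],[-0.15,0,0,0]],
])

```text
t: 9.6
ee_pos: [0.5712, 0.0143, 0.1747]
eef_rot: [-3.141, -0.006, 2.725]
ft_force: [-9.4, 7.0, 1.0]
grip_width: 0.0008
grip_force: 5.6
```

Emit:
move_arm([
  [[0.7,0,0,0],[1.5,0,0,0],[2.5,0,0,0],[4,0,0,0],[5,0,-1,0],[6,0,-3,0],[7,0,-5,0],[9,0,-7,0],[12,0,-9,0],[15,0,-10,0],[15,0,-10,0],[15,0,-10,0],[15,0,-10,0]],
])

```text
t: 10.68
ee_pos: [0.4371, 0.074, 0.276]
eef_rot: [3.141, 0.002, 2.726]
ft_force: [0.0, 0.2, 0.9]
grip_width: -0.0001
grip_force: 0.0
```

Run:
```python
from h import *
where(); s=snap('scene','pics/s6.png')['color'][180:240,300:400]
t=snap('top','pics/t6.png')['color'][165:225,255:355]
f=lambda i:cv2.resize(np.clip(i*1.6,0,255).astype('u1'),(500,300),interpolation=cv2.INTER_CUBIC)
cv2.imwrite('pics/f6.png',np.vstack([f(s),f(t)]))
for n,o in(('s6',(300,180)),('t6',(255,165))):
  t=np.load(f'pics/{n}.npz')
  for g in((.02,-.037),(.026,-.037)):
    d=np.array([*g,.1]);d/=np.linalg.norm(d)
    for L in(.1,.185): 
        q=d*L; print(n,g,L,((proj(t,np.r_[C+RD@q[:2],.03+q[2]])-o+.5)*5).round())
```

```text
t 10.6833 drive mm [-132.6  -54.2] z 276.0 rot [1.7996e+02 1.1000e-01 1.5617e+02] F [0.  0.2 0.9] w -9.994109684618633e-05
s6 (0.02, -0.037) 0.1 [147. 224.]
s6 (0.02, -0.037) 0.185 [ 83. 129.]
s6 (0.026, -0.037) 0.1 [142. 233.]
s6 (0.026, -0.037) 0.185 [ 74. 146.]
t6 (0.02, -0.037) 0.1 [260. 138.]
t6 (0.02, -0.037) 0.185 [310. 114.]
t6 (0.026, -0.037) 0.1 [263. 130.]
t6 (0.026, -0.037) 0.185 [315.  99.]
```

View pics/f6.png

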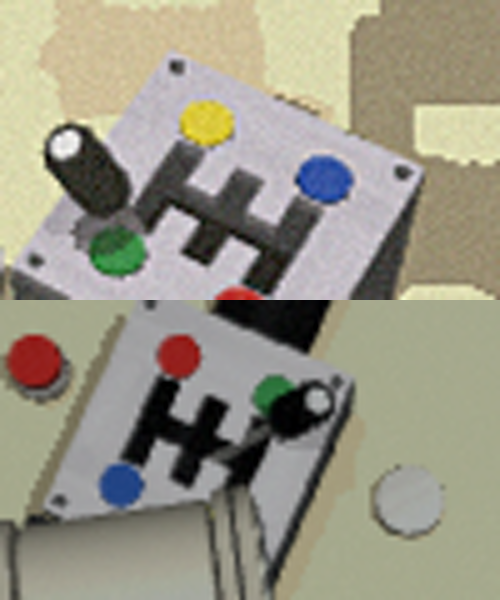

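The lever stands at the green disc: cap at (318,102) in the top view against a predicted (315,99), and the hand is clear.

```bash
python3 -c "
from plant import manip
print(manip.finish_job())"
```

```text
the job is handed in; nothing more can be done
None
```

The lever was pushed home into the green disc's slot and the hand backed clear, with no bystander touched; I handed the job in at about 10.7 s, but the hand-in gave no verdict.

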